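# Wedge the rocking hand press

## Robot

A 7-joint arm with a two-finger parallel gripper is mounted at the origin on a cart in front of the work surface, level with it; the furniture and walls round the work are solid. World frame = base frame: x ahead of the robot, y to its left, z up, the work surface at z = 0. Lengths are in m, angles in rad, forces in N, time in s.
With the tool pointing down it reaches from about 0.425 to 0.875 m from the base axis. Payload 8.4 kg.
Tool frame: the origin (TCP) lies midway between the tips of the shut fingers; the grasp point (between the pads) lies 19 mm behind it (ctrl.grip_point_offset is the distance from the TCP to the grasp point, in m); z points along the fingers, y is the line along which they close (so a half turn about z gives the same grasp; the last joint's range is limited). The gripper opens to 85 mm and grips with 20 to 120 N. Pads are 22 mm wide; open, the fingers measure 114 mm over their backs; the gripper's body (76 mm by 85 mm) begins 54 mm behind the grasp point. The pads swing forward as they close: fully open they stand 13 mm farther back than shut.
Start: joints at [1.076, 0.333, 0.04, 1.465, -0.013, 1.343, -0.059], TCP at [0.251, -0.6, 0.231] pointing down, gripper open.
Joint ranges: [-2.58, 2.58], [-0.38, 2.09], [-1.3, 1.39], [0.25, 2.4], [-1.5, 4.64], [0.08, 2.09], [-2.65, 2.65]. Speed limits (rad/s): [2.22, 2.22, 2.79, 2.79, 3.14, 3.14, 3.14].

## Interface

Orientations are given as a 3x3 rotation matrix whose columns are the frame's x, y, z axes.
In Python, from bench import ctrl gives the robot as it stands. The module is installed in compiled form; this text tells all that it offers.
- The arm moves only by the tool carry_out, never from a script. Its argument "series" is a list that holds one entry, the list of rows, each a list of 7 numbers: the finger opening in mm, from 0 to 85.4, then the shift along the tool's x, y, z in mm, then the turn, a rotation vector about the tool's x, y, z in rad. In form: [[[jaw, dx, dy, dz, wx, wy, wz], ...]]. A call has 1 to 12 rows; each row is the pose to reach, as a shift and turn from the pose commanded when the call began, along the tool's axes at that moment; what a row does not reach only later rows make up. A row lasts 1/12 s, in which the tool goes at most 41.7 mm and 7.16 degrees, less where a joint would pass 70% of its speed; a pose out of reach is approached as far as the arm can. A call with a gripper value outside its range is refused whole. The fingers move at their own pace and stop on an object; "grip_force" is the grip in N (left out, the last holds). Time passes only in rows, so rows that repeat a pose let the fingers close. It gives the time, the measured TCP pose, the force, the opening and the grip force at its end, in the units of the state.
- ctrl.state(): the state, without advancing time (a new reading comes with each control period).
- ctrl.grab_frame(name): name is "scene" or "top"; returns the picture (420x560x3 uint8, red, green, blue); there is no depth.
- ctrl.get_calibration(name): a dict with "K" (3x3 intrinsics, pixels), "R" (3x3) and "t" (3): a world point X has camera coordinates R X + t. Camera axes: x right, y down, z forward; pixel columns grow to the right and rows downward; lengths in m; the calibration is good to about 2 mm. A picture is of the moment at which its call begins. get_calibration takes no time and is no camera call.
- ctrl.sign_off(): hands the job in; it is judged then, once.
The state is a dict: "clock": time; "qpos": joint angles; "joint_vel": joint speeds; "tau": joint torques, N m; "tcp_pos": TCP position; "orientation": TCP orientation; "ft_force": force on the tool from outside, world axes, zero at the start; "torque": the same for the moment, N m; "opening": opening from 0.0 (shut) to 1.0 (fully open); "grasp_force": force on a finger pad.
Only numpy, scipy, OpenCV 4.12 (cv2) and the standard library are available. Lean on these libraries where they do the work, as an engineer would, in place of code of your own. Each camera call takes 0.05 s, during which the arm holds its last target. There are 200 camera calls.

## Task

The little grey hand press rocks because its front left foot has lost its rubber. With the fingertips only, push the wooden wedge that lies in front of that foot in under it until it just takes up the gap, no further, so that it neither jacks the corner up nor shoves the press along; then press down on the corner of the base right above that foot with about 15 N to feel that it no longer dips (if it does, push the wedge further and try again), and take the hand away. Do not pinch or lift anything and leave the other things alone.

Things in the scene. Friction and masses are not known exactly. Their poses are not given: they have to be found in the camera images.
- board: plywood board, 360 (x) x 340 (y) x 18 mm, fixed on the table; origin in the middle of its underside, its top 18 mm above the table. Press, wedge, glue bottle and screwdriver stand on it
- press: small grey hand press, about 3.4 kg, 275 mm high: base plate 190 (x) x 170 (y) x 18 mm, its underside 22 mm and its top 40 mm above the board; behind the middle a column with an overhanging head, ram and a lever on the right. Origin on the board's top under the middle of the base, z up, front -x, left +y. Three domed rubber feet, 24 mm across, at (75, 65), (75, -65), (-75, -65) mm carry it level
- bare_foot (a point): lowest point of the bare front left foot: a domed steel screw head, 17 mm across, fixed in the base at (-75, 65) mm in the press's frame. With the press level it hangs 5 to 9 mm above the board; how much differs from start to start and is best felt. The press tips onto it when its corner is pressed with more than 4 to 7 N, and falls back level when let go
- press_corner (a point): point on the flat top of the base, 40 mm above the board, right above the bare foot and 20 mm in from the base's front and left edges: press down here. The nearest tall part, the head of the press, begins 65 mm behind it and 39 mm to its right, 150 mm above the board
- wedge: plain hardwood wedge, 80 mm long (x), 40 mm wide (y), 35 g, lying flat; origin in the middle of its underside, z up. Its thin end (2 mm) is at +x, towards the bare foot; it thickens evenly to 16 mm at its butt at -x, so 5.7 mm of push take up 1 mm. It slides easily (under 1 N) until it meets the foot; then the push rises steeply and from some 15 N on it jacks the press up
- wedge_butt (a point): middle of the wedge's upright butt face (40 mm wide, 16 mm high), 8 mm above the board: push here, towards the thin end
- wedge_slope (a point): middle of the wedge's sloping top face; its z axis stands square on that face, its x axis runs down the slope to the thin end
- pin_driver: small red screwdriver lying on the board's right front part, 112 mm long; bystander
- pad_pliers: pliers with red handles lying on the table left of the board, 156 mm long; bystander
- glue_bottle: small glue bottle, 80 mm tall, 27 mm across, standing in front of the press to the right of the wedge; bystander; origin at its foot
- tape_roll: roll of tape lying flat, 96 mm across, 24 mm high; bystander
- sunglasses: spectacle frame with dark lenses lying further left, about 170 mm across, 51 mm high; bystander
There are look-alikes about, which are no part of the job. Of the things shaped like the wedge, the wooden one is meant.

How it is judged:
By the outcome, as a careful person would: the job done as asked, in the order asked, and still so for the second after the job is handed in, with the robot touching nothing.
It also fails if it takes over 48 s, if anything falls off the work surface, if the arm or the gripper's body presses on something with over 40 N, if the wrist force passes 120 N, or if a joint passes its speed limit or range.

## Working session

There is one attempt and no reset: what is moved stays moved. The work goes in short steps, Python scripts to look and compute and a tool call to move; the robot and the scene stay as the last step left them, time stands still between calls to the robot, and variables do not carry over. Pictures are saved under pics/ and viewed, at most 10 in all, crops included, and the job is handed in when it is done.

Besides the shell and the picture viewer there is one more tool, called after "Emit:" as name(argument=value, ...) on one line, values as JSON. carry_out: Moves the arm, as the interface text tells. Its arguments: {"type":"object","properties":{"series":{"type":"array"},"grip_force":{"type":"number"}},"required":["series"]}

```bash
mkdir -p pics; python3 - <<'E'
from bench import ctrl
import cv2
for n in("scene","top"):
    f=ctrl.grab_frame(n); cv2.imwrite(f"pics/{n}0.png",f[:,:,::-1])
    c=ctrl.get_calibration(n); print(n,c["K"].tolist(),c["R"].round(4).tolist(),c["t"].round(4).tolist())
s=ctrl.state(); print(s)
E
```

```text
scene [[502.8584389824084, 0.0, 269.8193019654219], [0.0, 502.8584389824084, 206.35969283750157], [0.0, 0.0, 1.0]] [[0.5176, -0.8555, 0.0136], [-0.3619, -0.2333, -0.9026], [0.7753, 0.4622, -0.4303]] [-0.2874, 0.2614, 1.1508]
top [[461.20401799319586, 0.0, 279.1408348336603], [0.0, 461.20401799319586, 204.55601217779952], [0.0, 0.0, 1.0]] [[0.0725, -0.9974, -0.0033], [-0.9703, -0.0698, -0.2315], [0.2306, 0.02, -0.9728]] [-0.0305, 0.5026, 1.236]
{'clock': 0.1, 'qpos': array([ 1.0757766 ,  0.33382214,  0.03984836,  1.46620866, -0.01344132,
        1.34329256, -0.05851916]), 'joint_vel': array([-0.00017611, -0.00147629,  0.00130966, -0.00178499,  0.0001793 ,
       -0.00033741,  0.00062064]), 'tau': array([ 3.51095769e-03, -6.60015392e+01,  1.36999793e+00, -4.06476367e+01,
        1.71962305e-02,  8.76461738e-03,  5.46188323e-05]), 'tcp_pos': array([ 0.25045752, -0.5993501 ,  0.23050891]), 'orientation': array([[ 9.22688846e-01,  3.85544967e-01, -6.09695899e-04],
       [ 3.85545446e-01, -9.22687885e-01,  1.33269525e-03],
       [-4.87450706e-05, -1.46472852e-03, -9.99998926e-01]]), 'ft_force': array([ 0.14035247,  0.443674  , -0.04152598]), 'torque': array([ 0.02071871, -0.00143314,  0.01745656]), 'grasp_force': 0.0, 'opening': 1.0031069331775273}
```

View pics/scene0.png

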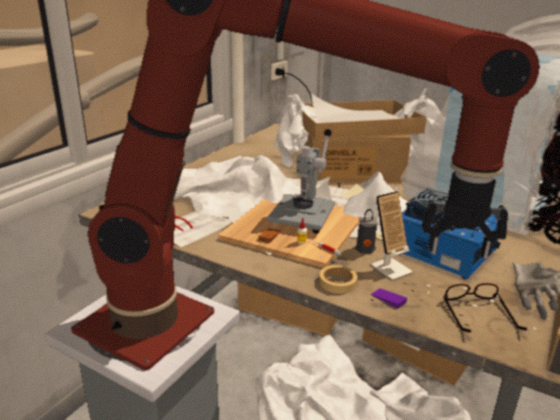

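View pics/top0.png

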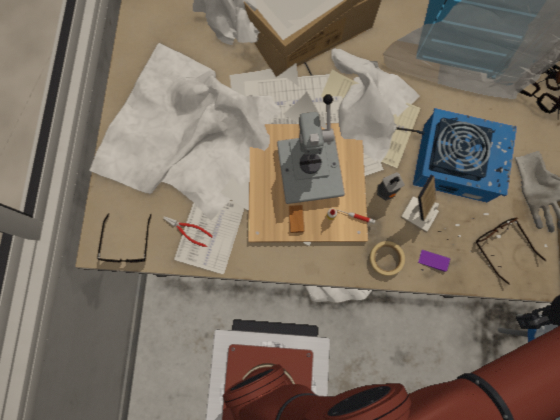

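The top view shows the board around (307,182), the press base spanning (279–343, 135–203), and the brown wedge at (297,219). The glue bottle is at (333,212) and the red screwdriver at (360,217). Next I'll measure these.

```bash
cat > h.py <<'E'
import numpy as np, cv2
from bench import ctrl
def ray(n,uv,z):
    c=ctrl.get_calibration(n);R,t=c["R"],c["t"];C=-R.T@t
    d=R.T@np.linalg.inv(c["K"])@np.array([uv[0],uv[1],1.]);return C+d*(z-C[2])/d[2]
def pix(n,X):
    c=ctrl.get_calibration(n);p=c["K"]@(c["R"]@np.array(X)+c["t"]);return p[:2]/p[2]
def st():
    s=ctrl.state();print(round(s["clock"],2),s["tcp_pos"].round(4),s["ft_force"].round(2),s["orientation"].round(3).tolist())
E
python3 - <<'E'
from h import *
a=cv2.imread("pics/top0.png");b=cv2.imread("pics/scene0.png")
h=cv2.cvtColor(a,cv2.COLOR_BGR2HSV)
for p in[(297,219),(297,210),(297,229),(270,220),(310,185),(290,170)]:print(p,h[p[1],p[0]])
A=cv2.resize(a[115:250,240:375],None,fx=4.4,fy=4.4,interpolation=cv2.INTER_CUBIC)
B=cv2.resize(b[185:270,215:365],None,fx=5,fy=5,interpolation=cv2.INTER_CUBIC)
cv2.imwrite("pics/a1.png",A);cv2.imwrite("pics/b1.png",B)
m=((h[...,0]<14)&(h[...,1]>150)&(h[...,2]<190)).astype(np.uint8);m[:200]=0;m[240:]=0;m[:,:280]=0;m[:,320:]=0
cs,_=cv2.findContours(m,0,2)
for c in cs:
    if cv2.contourArea(c)>40:
        r=cv2.minAreaRect(c);print(r);q=cv2.boxPoints(r);print(q.round(1).tolist());print([ray("top",p,.026).round(4).tolist() for p in q])
E
```

```text
(297, 219) [ 14 176 139]
(297, 210) [ 13 171  97]
(297, 229) [ 14 174 144]
(270, 220) [ 17 113 174]
(310, 185) [36 14 89]
(290, 170) [30 12 82]
```

View pics/a1.png

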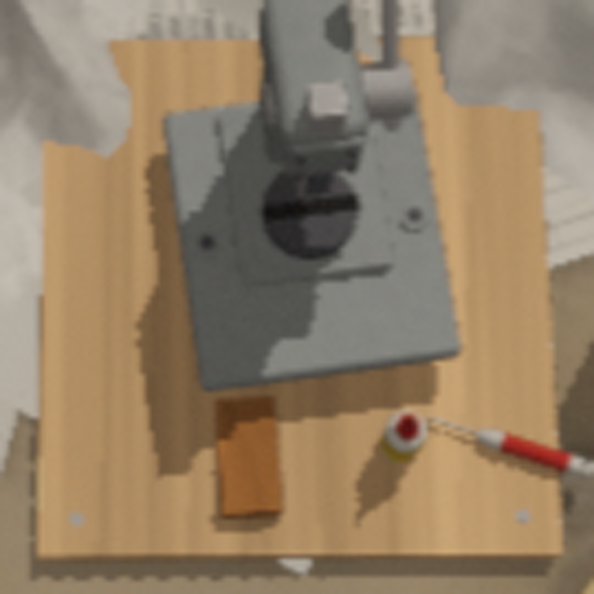

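View pics/b1.png

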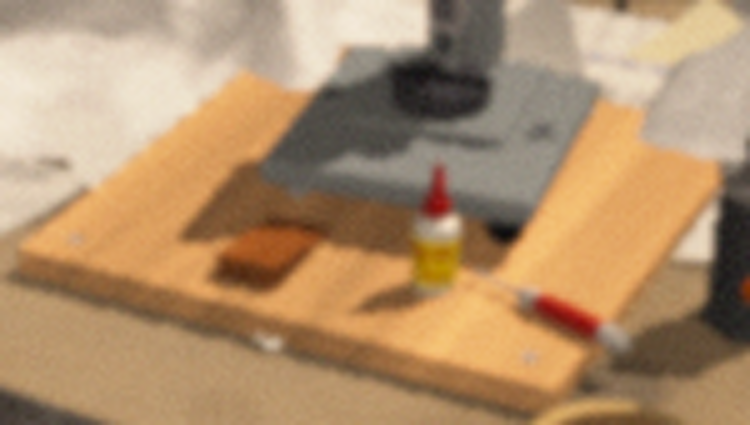

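The crops show the wedge with its butt edge near (223–282, 512) and its thin end near (216–276, 399) in crop a1. The base's front-left top corner is near (204,380), and the glue bottle is clear on the right at (405,435). The press is turned slightly relative to the wedge.

```bash
cat >> h.py <<'E'
def A(u,v,z): return ray("top",((u+.5)/4.4-.5+240,(v+.5)/4.4-.5+115),z)
E
python3 - <<'E'
from h import *
h=cv2.cvtColor(cv2.imread("pics/a1.png"),cv2.COLOR_BGR2HSV)
m=((h[...,1]>148)&(h[...,0]<20)).astype(np.uint8);m[:380]=0;m[540:]=0;m[:,:190]=0;m[:,310:]=0
c=max(cv2.findContours(m,0,2)[0],key=cv2.contourArea);r=cv2.minAreaRect(c);print("wedge rect",r,cv2.boxPoints(r).round().tolist())
g=((h[...,1]<70)).astype(np.uint8);g[:230]=0;g[400:]=0;g[:,:150]=0;g[:,480:]=0
c=max(cv2.findContours(g,0,2)[0],key=cv2.contourArea).reshape(-1,2)
L=[];
for lo,hi in((250,360),):
    for side in(min,max):
        pts=np.array([(side(c[c[:,1]==y][:,0]),y) for y in range(lo,hi) if (c[:,1]==y).any()],float);L.append(cv2.fitLine(pts.astype(np.float32),2,0,.01,.01).ravel())
pts=np.array([(x,max(c[c[:,0]==x][:,1])) for x in range(225,440) if (c[:,0]==x).any()],np.float32);F=cv2.fitLine(pts,2,0,.01,.01).ravel()
def X(a,b):
    s=np.linalg.solve(np.c_[a[:2],-b[:2]],b[2:]-a[2:]);return a[2:]+a[:2]*s[0]
fl,fr=X(L[0],F),X(L[1],F);print("front bottom-ish corners",fl,fr)
for z in(.040,.058):print(z,A(*fl,z).round(4),A(*fr,z).round(4))
for n,p,z in[("thinL",(216,399),.020),("thinR",(276,399),.020),("buttR",(282,512),.034),("buttL",(223,513),.034),("buttRlow",(282,516),.018),("cornTop",(204,380),.058),("backLTop",(165,115),.058),("frTop",(460,346),.058),("boardFL",(37,554),.018),("boardFR",(562,554),.018),("bottlefoot",(402,450),.02)]:print(n,A(*p,z).round(4))
E
```

```text
wedge rect ((247.5272216796875, 457.3281555175781), (119.63231658935547, 60.48600387573242), 87.30571746826172) [[215.0, 399.0], [275.0, 396.0], [281.0, 516.0], [220.0, 518.0]]
front bottom-ish corners [600.0614 318.9493] [638.24524 311.43155]
0.04 [ 0.5794 -0.2677  0.04  ] [ 0.5863 -0.2924  0.04  ]
0.058 [ 0.5741 -0.2642  0.058 ] [ 0.5809 -0.2886  0.058 ]
thinL [ 0.5125 -0.0211  0.02  ]
thinR [ 0.5154 -0.0605  0.02  ]
buttR [ 0.4379 -0.0684  0.034 ]
buttL [ 0.4345 -0.0307  0.034 ]
buttRlow [ 0.4382 -0.0692  0.018 ]
cornTop [ 0.5154 -0.0126  0.058 ]
backLTop [0.6934 0.0255 0.058 ]
frTop [ 0.5497 -0.175   0.058 ]
boardFL [0.4019 0.0874 0.018 ]
boardFR [ 0.4263 -0.2512  0.018 ]
bottlefoot [ 0.4871 -0.1447  0.02  ]
```

Emit:
carry_out(series=[[[10,0,0,-40,0,0,0],[10,20,-20,-75,0,0,0],[10,50,-48,-75,0,0,0.05],[10,236,-227,-75,0,0,0.187],[10,236,-227,-75,0,0,0.187],[10,236,-227,-75,0,0,0.187],[10,236,-227,-75,0,0,0.187],[10,236,-227,-75,0,0,0.187],[10,236,-227,-75,0,0,0.187],[10,236,-227,-75,0,0,0.187],[10,236,-227,-75,0,0,0.187],[10,236,-227,-75,0,0,0.187]]])

```text
clock: 1.1
tcp_pos: [0.3808, -0.2991, 0.3063]
orientation: [[0.978, 0.209, -0.0], [0.209, -0.978, -0.0], [-0.0, 0.0, -1.0]]
ft_force: [0.3, -0.8, 0.2]
opening: 0.12
grasp_force: 0.0
```

Emit:
carry_out(series=[[[10,88,-234,0,0,0,0],[10,88,-234,0,0,0,0],[10,88,-234,0,0,0,0],[10,88,-234,0,0,0,0],[10,88,-234,0,0,0,0],[10,88,-234,0,0,0,0],[10,88,-234,50,0,0,0],[10,88,-234,90,0,0,0],[10,88,-234,130,0,0,0],[10,88,-234,170,0,0,0],[10,88,-234,190,0,0,0],[10,88,-234,190,0,0,0]]])

```text
clock: 2.1
tcp_pos: [0.4148, -0.0533, 0.1115]
orientation: [[0.979, 0.205, -0.008], [0.205, -0.979, 0.002], [-0.008, -0.004, -1.0]]
ft_force: [-1.6, 0.2, -0.5]
opening: 0.116
grasp_force: 0.0
```

Emit:
carry_out(series=[[[10,0,0,30,0,0,0],[10,0,0,60,0,0,0],[10,0,0,66,0,0,0],[10,0,0,66,0,0,0]]])

```text
clock: 2.43
tcp_pos: [0.4178, -0.0528, 0.0501]
orientation: [[0.979, 0.206, -0.003], [0.206, -0.979, 0.001], [-0.002, -0.001, -1.0]]
ft_force: [0.1, -0.2, 0.6]
opening: 0.115
grasp_force: 0.0
```

```bash
python3 - <<'E'
from h import *
st()
a=ctrl.grab_frame("top")[:,:,::-1];b=ctrl.grab_frame("scene")[:,:,::-1]
cv2.imwrite("pics/c.png",np.hstack([cv2.resize(a[165:265,250:350],None,fx=4,fy=4,interpolation=2),cv2.resize(b[190:290,215:315],None,fx=4,fy=4,interpolation=2)]))
E
```

```text
2.43 [ 0.4178 -0.0528  0.0501] [ 0.06 -0.23  0.59] [[0.979, 0.206, -0.003], [0.206, -0.979, 0.001], [-0.002, -0.001, -1.0]]
```

View pics/c.png

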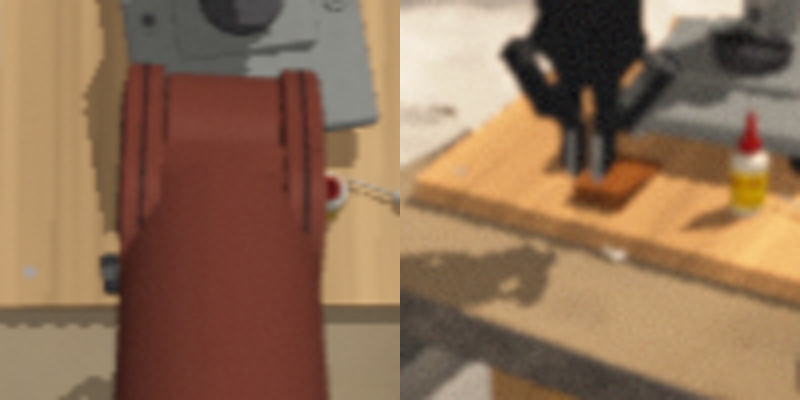

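The fingertips (about (585,165) in the right half) hover just behind and above the wedge's butt, with the bottle clear. I'll go down behind it with a slightly larger gap.

Emit:
carry_out(series=[[[10,-4,0,0,0,0,0],[10,-4,0,12,0,0,0],[10,-4,0,20,0,0,0],[10,-4,0,26,0,0,0],[10,-4,0,26,0,0,0],[10,-4,0,26,0,0,0]]])

```text
clock: 3.03
tcp_pos: [0.4145, -0.0529, 0.0245]
orientation: [[0.978, 0.207, -0.0], [0.207, -0.978, 0.0], [-0.0, -0.0, -1.0]]
ft_force: [-0.1, 0.2, 0.3]
opening: 0.113
grasp_force: 0.0
```

Emit:
carry_out(series=[[[10,4,0,0,0,0,0],[10,7,0,0,0,0,0],[10,10,0,0,0,0,0],[10,13,0,0,0,0,0],[10,16,0,0,0,0,0],[10,19,0,0,0,0,0],[10,22,0,0,0,0,0],[10,25,0,0,0,0,0],[10,28,0,0,0,0,0],[10,30,0,0,0,0,0],[10,30,0,0,0,0,0]]])

```text
clock: 3.95
tcp_pos: [0.4443, -0.0466, 0.0244]
orientation: [[0.978, 0.207, 0.0], [0.207, -0.978, 0.0], [0.0, -0.0, -1.0]]
ft_force: [-0.5, -0.2, -0.0]
opening: 0.117
grasp_force: 0.0
```

```bash
python3 - <<'E'
from h import *
st()
a=ctrl.grab_frame("top")[:,:,::-1];b=ctrl.grab_frame("scene")[:,:,::-1]
cv2.imwrite("pics/d.png",cv2.resize(b[200:260,235:325],None,fx=8,fy=8,interpolation=2))
E
```

```text
3.95 [ 0.4443 -0.0466  0.0244] [-0.45 -0.19 -0.  ] [[0.978, 0.207, 0.0], [0.207, -0.978, 0.0], [0.0, -0.0, -1.0]]
```

View pics/d.png

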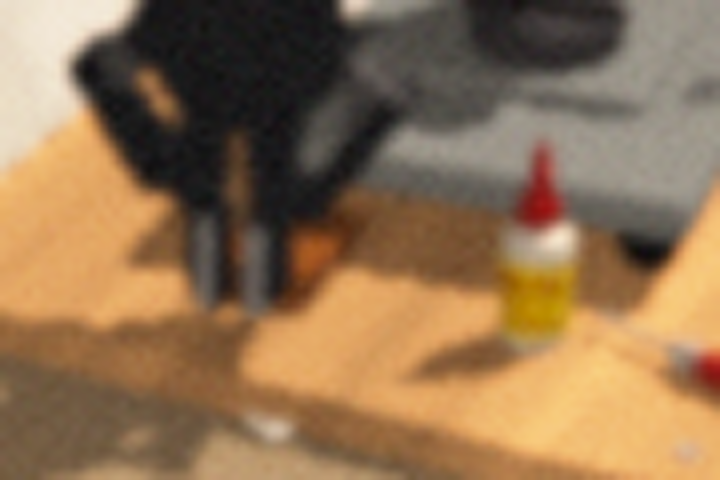

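The two fingertips (205 and 262, about 300) are flat behind the wedge's butt and it moves ahead of them. The bottle and screwdriver are untouched. I'll push on gently.

Emit:
carry_out(series=[[[10,3,0,0,0,0,0],[10,6,0,0,0,0,0],[10,8,0,0,0,0,0],[10,10,0,0,0,0,0],[10,12,0,0,0,0,0],[10,14,0,0,0,0,0],[10,15,0,0,0,0,0],[10,15,0,0,0,0,0]]])

```text
clock: 4.72
tcp_pos: [0.4588, -0.0435, 0.0243]
orientation: [[0.978, 0.207, 0.0], [0.207, -0.978, 0.0], [0.0, -0.0, -1.0]]
ft_force: [-0.3, -0.1, -0.4]
opening: 0.12
grasp_force: 0.0
```

Emit:
carry_out(series=[[[10,1,0,0,0,0,0],[10,2,0,0,0,0,0],[10,3,0,0,0,0,0],[10,4,0,0,0,0,0],[10,4,0,0,0,0,0]]])

```text
clock: 5.13
tcp_pos: [0.4627, -0.0428, 0.0244]
orientation: [[0.978, 0.207, 0.0], [0.207, -0.978, 0.0], [0.0, -0.0, -1.0]]
ft_force: [-0.3, 0.4, -1.5]
opening: 0.114
grasp_force: 0.0
```

Emit:
carry_out(series=[[[10,1,0,0,0,0,0],[10,2,0,0,0,0,0],[10,3,0,0,0,0,0],[10,3,0,0,0,0,0]]])

```text
clock: 5.47
tcp_pos: [0.4656, -0.0421, 0.0244]
orientation: [[0.978, 0.207, 0.0], [0.207, -0.978, 0.0], [0.0, -0.0, -1.0]]
ft_force: [1.8, -0.2, 0.4]
opening: 0.12
grasp_force: 0.0
```

Emit:
carry_out(series=[[[10,1,0,0,0,0,0],[10,2,0,0,0,0,0],[10,2,0,0,0,0,0]]])

```text
clock: 5.72
tcp_pos: [0.4676, -0.0417, 0.0244]
orientation: [[0.978, 0.207, 0.0], [0.207, -0.978, 0.0], [0.0, -0.0, -1.0]]
ft_force: [0.3, 0.4, 0.6]
opening: 0.116
grasp_force: 0.0
```

Emit:
carry_out(series=[[[10,1,0,0,0,0,0],[10,2,0,0,0,0,0],[10,2,0,0,0,0,0]]])

```text
clock: 5.97
tcp_pos: [0.4695, -0.0413, 0.0244]
orientation: [[0.978, 0.207, 0.0], [0.207, -0.978, 0.0], [0.0, -0.0, -1.0]]
ft_force: [-0.3, 1.2, -0.2]
opening: 0.121
grasp_force: 0.0
```

Emit:
carry_out(series=[[[10,1,0,0,0,0,0],[10,2,0,0,0,0,0],[10,2,0,0,0,0,0]]])

```text
clock: 6.22
tcp_pos: [0.4714, -0.0409, 0.0243]
orientation: [[0.978, 0.207, 0.0], [0.207, -0.978, 0.0], [0.0, -0.0, -1.0]]
ft_force: [0.2, 0.4, -0.0]
opening: 0.118
grasp_force: 0.0
```

Emit:
carry_out(series=[[[10,1,0,0,0,0,0],[10,2,0,0,0,0,0],[10,2,0,0,0,0,0]]])

```text
clock: 6.47
tcp_pos: [0.4727, -0.0407, 0.0242]
orientation: [[0.978, 0.207, -0.001], [0.207, -0.978, -0.0], [-0.001, -0.0, -1.0]]
ft_force: [-4.5, -1.9, 2.6]
opening: 0.122
grasp_force: 1.9
```

Emit:
carry_out(series=[[[10,1,0,0,0,0,0],[10,2,0,0,0,0,0],[10,2,0,0,0,0,0]]])

```text
clock: 6.72
tcp_pos: [0.4738, -0.0404, 0.024]
orientation: [[0.978, 0.207, -0.003], [0.207, -0.978, -0.0], [-0.003, -0.0, -1.0]]
ft_force: [-8.5, -1.4, 6.2]
opening: 0.112
grasp_force: 3.7
```

Emit:
carry_out(series=[[[10,1,0,0,0,0,0],[10,1.5,0,0,0,0,0],[10,1.5,0,0,0,0,0]]])

```text
clock: 6.97
tcp_pos: [0.4746, -0.0403, 0.0239]
orientation: [[0.978, 0.207, -0.004], [0.207, -0.978, -0.001], [-0.004, -0.0, -1.0]]
ft_force: [-9.9, -2.1, 7.0]
opening: 0.119
grasp_force: 4.9
```

The push has risen to about 10 N, so the wedge has met the foot. I'll stop short of jacking, back off, and rise.

Emit:
carry_out(series=[[[10,-4,0,0,0,0,0],[10,-10,0,0,0,0,0],[10,-16,0,0,0,0,0],[0,-16,0,-30,0,0,0],[0,-16,0,-62,0,0,0],[0,-16,0,-62,0,0,0],[0,-16,0,-62,0,0,0]]])

```text
clock: 7.55
tcp_pos: [0.4623, -0.0434, 0.0881]
orientation: [[0.978, 0.207, 0.004], [0.207, -0.978, -0.001], [0.004, 0.002, -1.0]]
ft_force: [0.2, -0.7, -0.6]
opening: 0.003
grasp_force: 0.0
```

```bash
python3 - <<'E'
from h import *
st()
s=ctrl.state();R=s["orientation"];
for f in[(.536,-.027)]:
    print((R.T@(np.array([*f,.058])-s["tcp_pos"])*1000).round(1))
E
```

```text
7.55 [ 0.4623 -0.0434  0.0881] [ 0.2  -0.73 -0.61] [[0.978, 0.207, 0.004], [0.207, -0.978, -0.001], [0.004, 0.002, -1.0]]
[75.4 -0.9 30.4]
```

Emit:
carry_out(series=[[[0,35,0,0,0,0,0],[0,65,0,0,0,0,0],[0,75,0,0,0,0,0],[0,75,0,0,0,0,0],[0,75,0,15,0,0,0],[0,75,0,22,0,0,0],[0,75,0,25,0,0,0],[0,75,0,25,0,0,0],[0,75,0,25,0,0,0]]])

```text
clock: 8.3
tcp_pos: [0.5338, -0.0277, 0.0613]
orientation: [[0.978, 0.207, -0.001], [0.207, -0.978, -0.0], [-0.001, -0.0, -1.0]]
ft_force: [-0.8, -0.3, 0.3]
opening: 0.001
grasp_force: 0.0
```

```bash
python3 - <<'E'
from h import *
st()
b=ctrl.grab_frame("scene")[:,:,::-1]
cv2.imwrite("pics/e.png",cv2.resize(b[175:265,225:345],None,fx=6,fy=6,interpolation=2))
E
```

```text
8.3 [ 0.5338 -0.0277  0.0613] [-0.76 -0.25  0.32] [[0.978, 0.207, -0.001], [0.207, -0.978, -0.0], [-0.001, -0.0, -1.0]]
```

View pics/e.png

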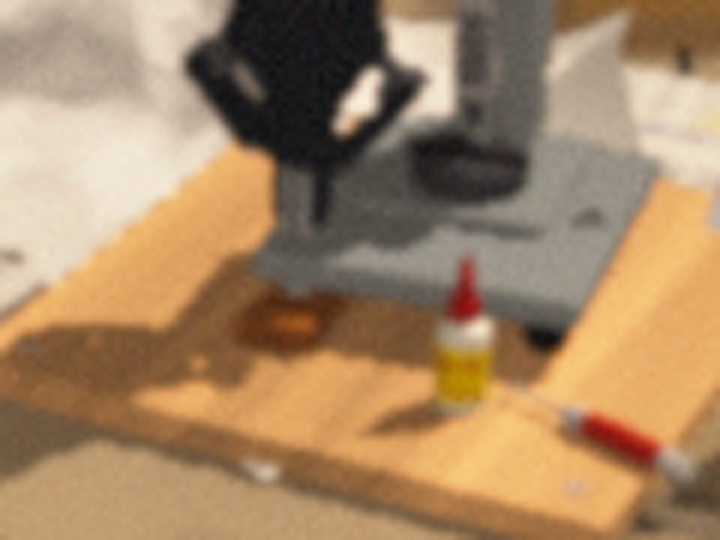

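The fingertips (300,230) are right above the base's front-left corner, and the wedge (290,325) sits under the front edge below them. Pressing down in small steps comes next.

Emit:
carry_out(series=[[[0,0,0,1.5,0,0,0],[0,0,0,3,0,0,0],[0,0,0,3.5,0,0,0],[0,0,0,3.5,0,0,0]]])

```text
clock: 8.68
tcp_pos: [0.5343, -0.0276, 0.0578]
orientation: [[0.978, 0.207, -0.0], [0.207, -0.978, 0.0], [-0.0, -0.0, -1.0]]
ft_force: [0.4, -0.2, -0.1]
opening: 0.001
grasp_force: 0.0
```

Emit:
carry_out(series=[[[0,0,0,0.5,0,0,0],[0,0,0,1,0,0,0],[0,0,0,1,0,0,0]]])

```text
clock: 8.93
tcp_pos: [0.5344, -0.0276, 0.0575]
orientation: [[0.978, 0.207, -0.0], [0.207, -0.978, -0.0], [-0.0, 0.0, -1.0]]
ft_force: [-3.4, 0.7, 8.4]
opening: -0.001
grasp_force: 4.2
```

Emit:
carry_out(series=[[[0,0,0,0.4,0,0,0],[0,0,0,0.6,0,0,0],[0,0,0,0.6,0,0,0],[0,0,0,0.6,0,0,0]]])

```text
clock: 9.27
tcp_pos: [0.5344, -0.0275, 0.0574]
orientation: [[0.978, 0.207, 0.0], [0.207, -0.978, -0.001], [-0.0, 0.001, -1.0]]
ft_force: [-5.8, 0.8, 13.6]
opening: 0.003
grasp_force: 7.1
```

Emit:
carry_out(series=[[[0,0,0,0.2,0,0,0],[0,0,0,0.2,0,0,0],[0,0,0,0.2,0,0,0],[0,0,0,0.2,0,0,0]]])

```text
clock: 9.6
tcp_pos: [0.5344, -0.0275, 0.0574]
orientation: [[0.978, 0.207, 0.0], [0.207, -0.978, -0.001], [-0.0, 0.001, -1.0]]
ft_force: [-7.1, 0.1, 15.8]
opening: -0.003
grasp_force: 8.1
```

At 15.8 N the corner holds: TCP height stayed at 57.4 mm with no dip. I'll take the hand away.

Emit:
carry_out(series=[[[0,0,0,-1,0,0,0],[0,0,0,-5,0,0,0],[0,0,0,-30,0,0,0],[0,-30,0,-60,0,0,0],[0,-65,0,-95,0,0,0],[0,-90,0,-130,0,0,0],[0,-90,40,-165,0,0,0],[0,-90,80,-200,0,0,0],[0,-90,120,-235,0,0,0],[0,-90,160,-235,0,0,0],[0,-90,200,-235,0,0,0],[0,-90,240,-235,0,0,0]]])

```text
clock: 10.6
tcp_pos: [0.4909, -0.2552, 0.2914]
orientation: [[0.978, 0.208, 0.003], [0.208, -0.978, -0.002], [0.003, 0.003, -1.0]]
ft_force: [1.8, 0.6, -0.4]
opening: -0.002
grasp_force: 0.0
```

Emit:
carry_out(series=[[[0,-40,100,0,0,0,0],[0,-40,100,0,0,0,0],[0,-40,100,0,0,0,0],[0,-40,100,0,0,0,0],[0,-40,100,0,0,0,0]]])

```text
clock: 11.02
tcp_pos: [0.471, -0.3609, 0.2885]
orientation: [[0.979, 0.204, -0.001], [0.204, -0.979, 0.001], [-0.0, -0.001, -1.0]]
ft_force: [0.8, 0.9, 0.1]
opening: -0.002
grasp_force: 0.0
```

```bash
python3 - <<'E'
from h import *
st()
a=ctrl.grab_frame("top")[:,:,::-1];b=ctrl.grab_frame("scene")[:,:,::-1]
cv2.imwrite("pics/f.png",np.hstack([cv2.resize(a[115:250,240:375],(400,400),interpolation=2),cv2.resize(b[165:275,225:335],(400,400),interpolation=2)]))
a0=cv2.imread("pics/top0.png");d=cv2.absdiff(a0,np.ascontiguousarray(a))[135:200,275:345].mean();print("press diff",d)
g=lambda x:np.float32(cv2.cvtColor(np.ascontiguousarray(x[120:204,270:350]),6))
print(cv2.phaseCorrelate(g(a0),g(a)))
E
```

```text
11.02 [ 0.471  -0.3609  0.2885] [0.79 0.92 0.13] [[0.979, 0.204, -0.001], [0.204, -0.979, 0.001], [-0.0, -0.001, -1.0]]
press diff 6.112820512820512
((0.045457564247911364, -0.022117750405584502), 0.9812830093171862)
```

View pics/f.png

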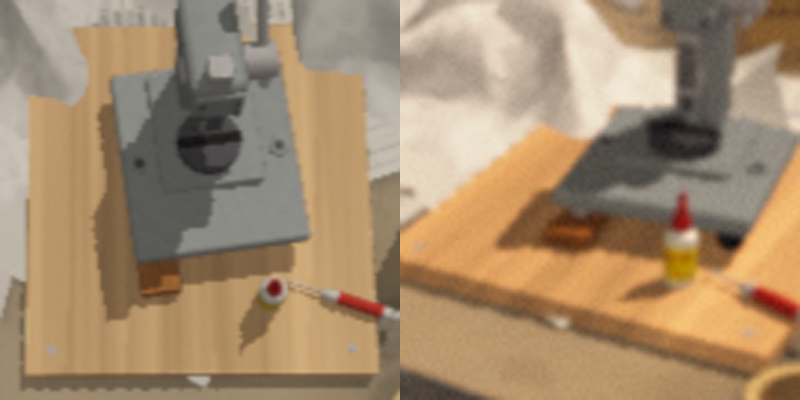

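The wedge (160,275) now sits under the front-left corner. The press has shifted less than 0.05 px, and the bottle and screwdriver are where they were. I'll hand the job in.

```bash
python3 -c "
from bench import ctrl
print(ctrl.sign_off())"
```

```text
the job is handed in; nothing more can be done
None
```

The wedge is under the bare foot, pushed in to about 10 N; the corner took 15.8 N without dipping, the press had not visibly moved, the hand is clear, and the job is handed in at about 11 s (no verdict shown).

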